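# Set the leg length of a recipe stand and squeeze its cam lever home

## Robot

A 6-joint arm with a two-finger parallel gripper is mounted at the origin on the work surface; the furniture and walls round the work are solid. World frame = base frame: x ahead of the robot, y to its left, z up, the work surface at z = 0. Lengths are in m, angles in rad, forces in N, time in s.
With the tool pointing down it reaches from about 0.35 to 1 m from the base axis. Payload 7.1 kg.
Tool frame: the origin (TCP) lies at the very end of the fingers, on their centre line; the grasp point (between the pads) lies 19 mm behind it; z points along the fingers, x is the direction in which the jaws open and shut, and the axes are right-handed (so a half turn about z gives the same grasp; the last joint's range is limited). The gripper opens to 85 mm and grips with 20 to 120 N. Pads are 22 mm wide; open, the fingers measure 114 mm over their backs; the gripper's body (76 mm by 85 mm) begins 54 mm behind the grasp point. The pads swing forward as they close: fully open they stand 13 mm farther back than shut.
Start: joints at [1.173, 0.423, 1.63, -0, 1.089, -0.019], TCP at [0.231, 0.581, 0.231] pointing down, gripper open.
Joint ranges: [-3, 3], [-0.9, 2.11], [0.09, 2.58], [-1.31, 4.45], [0.11, 2.69], [-2.54, 2.54]. Speed limits (rad/s): [2.39, 2.39, 3.01, 3.14, 3.14, 3.14].

## Interface

Orientations are given as a unit quaternion [x, y, z, w].
In Python, from workcell import * gives the robot as it stands.
- The arm moves only by the tool arm_command, never from a script. Its argument "steps" is a list of rows, each an object of numbers: "tx", "ty", "tz": the shift along the tool's x, y, z in cm; "roll": the turn about the tool's z in units of 8 degrees (1.0 is 8 degrees); "claw": the finger opening in cm, from 0 to 8.54. A call has 1 to 8 rows; each row shifts and turns the pose as measured when the row begins, along the tool's axes as they then stand; what a row does not reach is not made up. A row lasts 1/8 s, in which the tool goes at most 62.5 mm and 10.7 degrees, less where a joint would pass 70% of its speed; a pose out of reach is approached as far as the arm can. A call with a gripper value outside its range is refused whole. The fingers move at their own pace and stop on an object; the grip force is fixed at half the most. Time passes only in rows, so rows that do not move let the fingers close. It gives the time, the measured TCP pose, the force and the opening at its end, in the units of the state.
- read_state(): the state, without advancing time (a new reading comes with each control period).
- grab_frame(name): name is "scene" or "top" or "wrist"; returns a dict with "img" (384x512x3 uint8, red, green, blue), "vertical_fov" (degrees; the focal length in pixels is half the picture's height over the tangent of half this angle, whatever the lens; pixels are square), "cx", "cy" (the principal point, pixels), "rvec" (rotation vector, rad) and "tvec" (3), from world to camera coordinates, as OpenCV has them; the wrist camera has in their place "T_tool_cam" (4x4, takes a point from camera to tool coordinates, whose origin is the TCP and whose axes are the tool frame's). Camera axes: x right, y down, z forward; pixel columns grow to the right and rows downward; lengths in m; the calibration is good to about 2 mm. The wrist camera is an equidistant fisheye: a pixel r from the principal point sees the ray r / f radians off the axis. A picture is of the moment at which its call begins: read the wrist's pose just before it. There is no depth.
- hand_in(): hands the job in, once; it reports no verdict.
Trained networks look in a picture, given as the dict that the camera call returned (one of the last four; its "shot" number tells which), for a name from the list of things; names that differ only in an ending like _2 or _b are one class to them, and where a whole thing is asked for, a point or a joint stands for the part that bears it (a point fixed in the world has none). Each returns a list of dicts, best first, with "confidence" (0 to 1); they miss things now and then, are a little off and sometimes report something else, mostly with a low value. They report only what shows in the picture. A call takes as long as a camera call.
- search_frame(picture, target): "position" ([x, y, z] in m, in the coordinates of the camera as it stood for that picture, good to about 4 mm: the middle of the surface that is visible of it).
- landmark_of(picture, target): "position" ([x, y, z] in m, in the coordinates of the camera as it stood for that picture, good to about 4 mm: a listed point, or the origin of a listed thing).
The state is a dict: "clock": time; "q": joint angles; "qvel": joint speeds; "joint_efforts": joint torques, N m; "ee_pos": TCP position; "ee_rot": TCP orientation; "force": force on the tool from outside, world axes, zero at the start; "ft_torque": the same for the moment, N m; "gripper_width": finger opening in m.
Only numpy, scipy, OpenCV 4.12 (cv2) and the standard library are available. Lean on these libraries where they do the work, as an engineer would, in place of code of your own. Each camera call takes 0.05 s, during which the arm holds its last target.

## Task

The folded recipe stand has a spring-loaded sliding leg: pull its clamp collar along the rail until the yellow pointer stands at the red length mark, and only then, while holding the leg there, squeeze the orange sliding cam lever fully home against the grey grip. Finish while still holding: the leg at the mark, grey grip and closed lever firmly pinched between the fingers, nothing let go. Leave the other things on the table where they are.

Things in the scene. Friction and masses are not known exactly. Their poses are not given: they have to be found in the camera images.
- stand: Folded recipe stand, fixed on the table: aluminium channel 230 mm long, 36 wide, 21 high; wooden book rest (120 x 110 mm, up to 38 high) at its own +y end; white ruler strip (14 high) 62.5 mm to own -x of the channel's middle. Origin on the table under the channel; own y along the channel to the book rest, own x across, away from the robot; yaw -0.25 to 0.4. All its parts' axes are parallel to these.
- leg (a joint): How far the leg is pulled out (m), along the stand's -y: 0 fully in (the start), 0.140 at its end stop. A spring always pulls it back in with 4 to 5 N (friction 0.8 N): let go, it runs back to 0, also with the lever closed. The leg is a 14 mm rod with a rubber foot, lying in the channel, reaching 172 mm from the clamp centre to own -y; it carries the clamp collar.
- clamp_centre (a point): Centre of the black clamp collar that slides with the leg, 55 mm above the table: the middle between grey grip and orange pad as they are WHEN THE LEVER IS HOME. The collar's foot is 48 x 80 mm, its top 30 mm above the table.
- crossbar (a point): Middle of the +y face of the collar's black crossbar, 22 mm from the clamp centre to own -y, 45 mm above the table. Bar: 110 mm long across the slide (own x -55 to +55), 8 thick, 28 to 62 mm above the table. Fingers standing either side of grip and lever push on this face to pull the leg out. Nothing stands on the fingers' +y side.
- grip_face (a point): Middle of the outer face (own +x side) of the grey ribbed grip block fixed on the collar, 18 mm from the clamp centre, 55 mm above the table. Block: own x -2 to +18 mm, own y -22 to +18 mm from the clamp centre, 30 to 76 mm above the table.
- cam_lever (a joint): Cam lever, slides on the collar along own +x towards the grey grip: 0 open (starts between 0 and 0.002 m), 0.014 fully home against its stop. About 2.5 N moves it and it stays where it is left.
- lever_face (a point): Middle of the outer face (own -x side) of the cam lever's orange pad, 55 mm above the table: 32 mm from the clamp centre when open, 18 mm when home. Pad: 12 mm thick along x, 36 mm along y, 33 to 75 mm above the table. Over pad and grip it measures 50 mm when open, 36 mm when home.
- pointer (a point): Tip of the yellow pointer on the leg's collar, on its -x side, 28 mm above the table; moves with the leg, 30 mm towards own +y and 50 mm towards own -x from the clamp centre.
- mark (a point): Red length mark, 5 mm wide along the slide, clipped on the white ruler strip, 18 mm above the table; fixed in the episode, somewhere at 60 to 120 mm of leg travel. The leg is at the mark when pointer and mark agree along the stand's y.
- mug_mid (a point): Centre of a green and white mug (78 mm across, 101 high), not to be disturbed.
- tape_mid (a point): Centre of a brown roll of parcel tape lying flat (96 mm across, 48 high), not to be disturbed.

How it is judged:
On the way, in this order (a step that is already met when the one before it is completed fails the run):
1. the leg is held at the length mark (pointer within 5 mm), the cam lever still open (less than 4 mm) (y of pointer in the frame of mark between -0.005 and 0.005 m and value of joint cam_lever below 0.004 m and contact force between the fingers and stand above 0.5 N), for 0.3 s.
2. the cam lever is home (over 12.5 mm of 14) with the leg still at the mark (y of pointer in the frame of mark between -0.005 and 0.005 m and value of joint cam_lever above 0.0125 m), for 0.3 s.
At the end, for the whole second after the job is handed in: The leg stands still with its pointer within 5 mm of the red mark along the slide, the cam lever is at least 12.5 mm of its 14 mm home, and the fingers still press on both the orange lever pad and the grey grip with more than 2 N each (all of step 2 and contact force between the fingers and lever_pad above 2 N and contact force between the fingers and grey_grip above 2 N and velocity of joint leg between -0.01 and 0.01 m/s); the arm keeps its last pose, push and grip.
It fails at once if the cam lever is closed more than 6 mm while the leg is more than 8 mm from the mark (value of joint cam_lever above 0.006 m and not (y of pointer in the frame of mark between -0.008 and 0.008 m)).
It fails at once if a bystander is moved more than 20 mm (distance of any of mug_mid, tape_mid from where it was at the start of the episode above 0.02 m).
It also fails if it takes over 32 s, if anything falls off the work surface, if the arm or the gripper's body presses on something with over 40 N, if the wrist force passes 120 N, or if a joint passes its speed limit or range.

## Working session

There is one attempt and no reset: what is moved stays moved. The work goes in short steps, Python scripts to look and compute and a tool call to move; the robot and the scene stay as the last step left them, time stands still between calls to the robot, and variables do not carry over. Pictures are saved under pics/ and viewed, and the job is handed in when it is done.

Besides the shell and the picture viewer there is one more tool, called after "Request:" in YAML: its name, and indented under it one key for each argument. arm_command: Moves the arm, as the interface text tells. Its arguments: {"type":"object","properties":{"steps":{"type":"array"}},"required":["steps"]}

```bash
mkdir -p pics; ls; cat > h.py <<'E'
from workcell import *
import numpy as np, cv2
from scipy.spatial.transform import Rotation as R
def cam2w(f,p,st=None):
    p=np.asarray(p,float)
    if 'T_tool_cam' in f:
        T=np.array(f['T_tool_cam']); pt=T[:3,:3]@p+T[:3,3]
        return R.from_quat(st['ee_rot']).apply(pt)+np.array(st['ee_pos'])
    Rm=cv2.Rodrigues(np.array(f['rvec'],float))[0]
    return Rm.T@(p-np.array(f['tvec'],float).ravel())
def save(f,n,s=1.5):
    im=cv2.cvtColor(f['img'],cv2.COLOR_RGB2BGR); cv2.imwrite('pics/'+n+'.png',cv2.resize(im,None,fx=s,fy=s))
E
python3 - <<'E'
from h import *
s=read_state(); print({k:np.round(v,3).tolist() for k,v in s.items()})
for n in ['top','scene']:
    f=grab_frame(n); save(f,n+'0')
    for t in ['clamp_centre','crossbar','grip_face','lever_face','pointer','mark','stand','mug_mid','tape_mid']:
        for r in landmark_of(f,t)[:1]: print(n,t,np.round(cam2w(f,r['position']),4),round(r['confidence'],2))
E
```

```text
pics
{'clock': 0.0, 'q': [1.173, 0.424, 1.631, 0.0, 1.089, -0.019], 'qvel': [-0.001, -0.0, 0.002, -0.0, 0.003, 0.0], 'joint_efforts': [0.001, -55.738, -28.174, 0.0, 0.007, -0.0], 'ee_pos': [0.231, 0.58, 0.231], 'ee_rot': [0.828, 0.561, -0.001, 0.0], 'force': [-0.374, 0.098, -0.048], 'ft_torque': [0.004, 0.025, 0.042], 'gripper_width': 0.085}
top clamp_centre [0.4603 0.1599 0.0569] 0.61
top crossbar [0.4579 0.1402 0.0473] 0.73
top grip_face [0.4787 0.1582 0.0545] 0.8
top pointer [0.4187 0.1994 0.0263] 0.72
top mark [0.3906 0.11   0.0171] 0.38
top stand [0.4545 0.0876 0.0056] 0.59
top tape_mid [0.5266 0.4617 0.0241] 0.82
scene clamp_centre [0.4644 0.1568 0.0572] 0.8
scene crossbar [0.4619 0.1424 0.0432] 0.64
scene grip_face [0.4801 0.157  0.055 ] 0.81
scene lever_face [0.4351 0.1669 0.052 ] 0.68
scene pointer [0.42   0.2058 0.026 ] 0.81
scene mark [0.39   0.1058 0.0138] 0.43
scene stand [ 0.4516  0.095  -0.0033] 0.84
scene mug_mid [0.4029 0.4719 0.051 ] 0.74
scene tape_mid [0.5271 0.4617 0.0193] 0.85
```

View pics/top0.png

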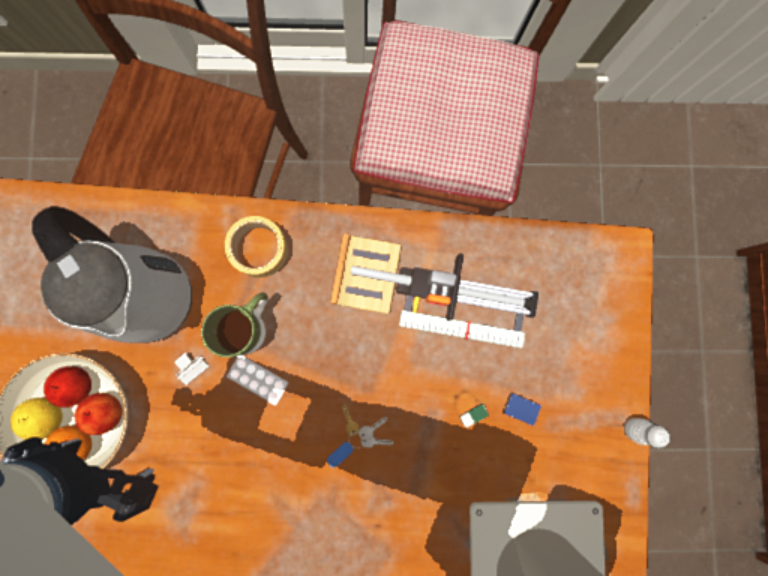

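View pics/scene0.png

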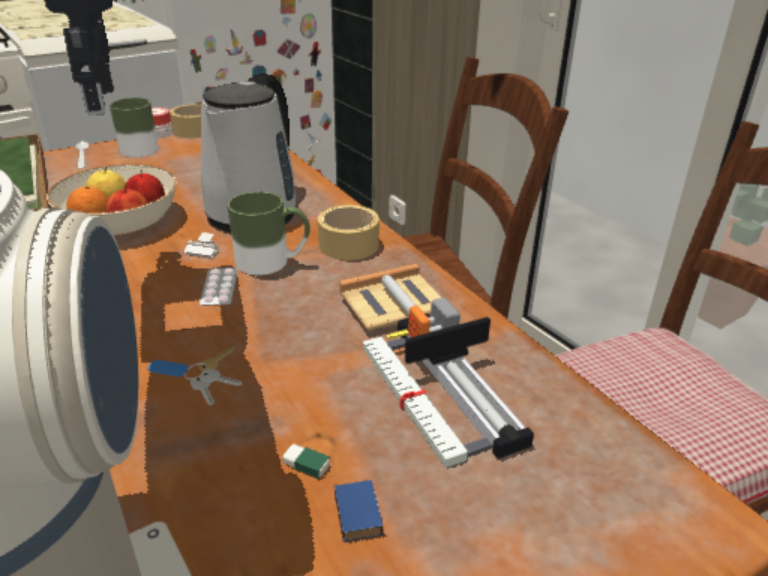

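```bash
cat >> h.py <<'E'
def ray2plane(f,uv,z):
    Rm=cv2.Rodrigues(np.array(f['rvec'],float))[0]; t=np.array(f['tvec'],float).ravel()
    fl=f['img'].shape[0]/2/np.tan(np.radians(f['vertical_fov'])/2)
    d=Rm.T@np.array([(uv[0]-f['cx'])/fl,(uv[1]-f['cy'])/fl,1]); c=-Rm.T@t
    return c+d*(z-c[2])/d[2]
E
python3 - <<'E'
from h import *
f=grab_frame('top')
im=f['img'][140:250,210:380]; cv2.imwrite('pics/top1.png',cv2.resize(cv2.cvtColor(im,cv2.COLOR_RGB2BGR),None,fx=4.7,fy=4.7,interpolation=cv2.INTER_CUBIC))
hsv=cv2.cvtColor(f['img'],cv2.COLOR_RGB2HSV)
H,S,V=[hsv[...,i].astype(int) for i in range(3)]
roi=np.zeros(H.shape,bool); roi[195:235,262:355]=1
red=roi&((H<6)|(H>172))&(S>150)&(V>90)
ys,xs=np.nonzero(red); print('red',list(zip(xs,ys)))
yel=roi.copy(); yel[:]=0; yel[192:215,265:285]=1
yel&=(H>22)&(H<36)&(S>150); ys,xs=np.nonzero(yel); print('yel',list(zip(xs,ys)))
wh=roi&(S<60)&(V>150)
n,l,st,c=cv2.connectedComponentsWithStats(wh.astype(np.uint8)); 
m=wh&(np.add.outer(np.arange(384),0*np.arange(512))>205)
ys,xs=np.nonzero(m); r=cv2.minAreaRect(np.c_[xs,ys].astype(np.float32)); b=cv2.boxPoints(r)
print(b); print([np.round(ray2plane(f,p,.014),4) for p in b])
s=read_state(); print(R.from_quat(s['ee_rot']).as_matrix().round(3))
E
```

```text
red [(np.int64(286), np.int64(201)), (np.int64(287), np.int64(201)), (np.int64(288), np.int64(201)), (np.int64(289), np.int64(202)), (np.int64(290), np.int64(202)), (np.int64(291), np.int64(202)), (np.int64(292), np.int64(202)), (np.int64(294), np.int64(203)), (np.int64(295), np.int64(203)), (np.int64(296), np.int64(203)), (np.int64(312), np.int64(214)), (np.int64(312), np.int64(215)), (np.int64(312), np.int64(216)), (np.int64(312), np.int64(217)), (np.int64(312), np.int64(218)), (np.int64(311), np.int64(221)), (np.int64(312), np.int64(221)), (np.int64(311), np.int64(222)), (np.int64(311), np.int64(223)), (np.int64(311), np.int64(224)), (np.int64(310), np.int64(225)), (np.int64(311), np.int64(225))]
yel [(np.int64(277), np.int64(198)), (np.int64(278), np.int64(198)), (np.int64(279), np.int64(198)), (np.int64(277), np.int64(199)), (np.int64(278), np.int64(199)), (np.int64(279), np.int64(199)), (np.int64(276), np.int64(200)), (np.int64(277), np.int64(200)), (np.int64(278), np.int64(200)), (np.int64(276), np.int64(201)), (np.int64(277), np.int64(201)), (np.int64(278), np.int64(201)), (np.int64(276), np.int64(202)), (np.int64(277), np.int64(202)), (np.int64(278), np.int64(202)), (np.int64(276), np.int64(203)), (np.int64(277), np.int64(203)), (np.int64(278), np.int64(203)), (np.int64(277), np.int64(204)), (np.int64(278), np.int64(204)), (np.int64(276), np.int64(205)), (np.int64(277), np.int64(205)), (np.int64(276), np.int64(206)), (np.int64(277), np.int64(206)), (np.int64(276), np.int64(207)), (np.int64(277), np.int64(207))]
[[265.99997 231.     ]
 [265.99997 206.     ]
 [352.99997 206.     ]
 [352.99997 231.     ]]
[array([0.3616, 0.2231, 0.014 ]), array([0.4239, 0.2228, 0.014 ]), array([0.4242, 0.0022, 0.014 ]), array([0.3613, 0.004 , 0.014 ])]
[[ 0.37   0.929  0.   ]
 [ 0.929 -0.37   0.   ]
 [ 0.     0.    -1.   ]]
```

View pics/top1.png

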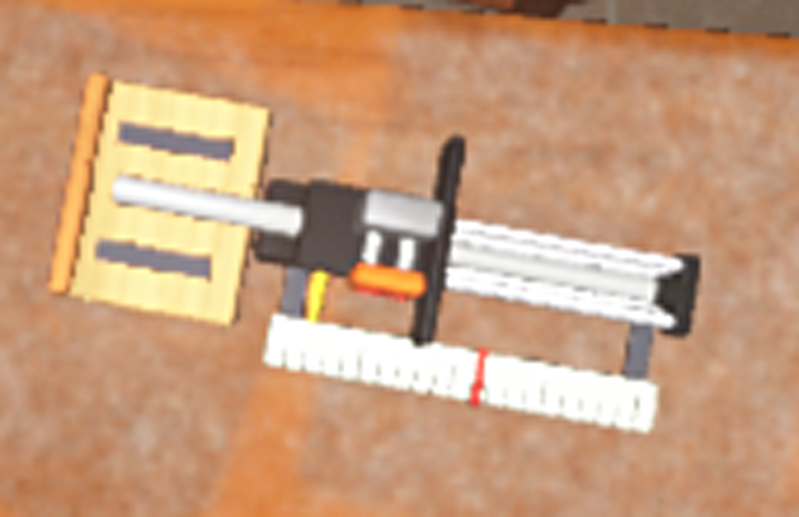

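```bash
python3 - <<'E'
from h import *
f=grab_frame('top')
W=lambda x,y,z: ray2plane(f,((x+.5)/4.7+210-.5,(y+.5)/4.7+140-.5),z)
a,b=W(278,315,.014),W(657,382,.014); c,d=W(265,362,.014),W(650,430,.014)
yaws=[]
for p,q in((a,b),(c,d)):
    v=p-q; yaws.append(np.arctan2(-v[0],v[1])); print(p,q,np.linalg.norm(v),yaws[-1])
e,g=W(456,142,.062),W(424,338,.062); v=e-g; print('bar',e,g,np.linalg.norm(v),np.arctan2(v[1],v[0]))
yaw=-0.18
ex=np.array([np.cos(yaw),np.sin(yaw)]);ey=np.array([-np.sin(yaw),np.cos(yaw)])
P=W(313,318,.028);M=W(479,376,.018)
print('ptr',P,'mark',M,'travel',(P-M)[:2]@ey)
bt=W(440,240,.062); print('clamp from bar centre',bt[:2]+ey*.026,'from ptr',P[:2]-ey*.03+ex*.05)
E
```

```text
[0.42233163 0.21593139 0.014     ] [0.38661785 0.01244295 0.014     ] 0.20659869531807082 -0.1737382027653986
[0.39729785 0.22297548 0.014     ] [0.36103458 0.01690565 0.014     ] 0.20923622241107542 -0.17419218804980466
bar [0.50835083 0.1278196  0.062     ] [0.40804707 0.14559239 0.062     ] 0.10186616367122628 -0.17536941635638187
ptr [0.41997944 0.19855865 0.028     ] mark [0.389765   0.10926223 0.018     ] travel 0.09326300233207953
clamp from bar centre [0.46254988 0.16233977] from ptr [0.46380074 0.16009186]
```

Request:
arm_command:
  steps:
    - {"tx":-3.8,"ty":4.6}
    - {"tx":-3.8,"ty":4.6}
    - {"tx":-3.8,"ty":4.6}
    - {"tx":-3.8,"ty":4.6}
    - {"tx":-3.8,"ty":4.6}
    - {"tx":-3.8,"ty":4.6}
    - {"tx":-3.8,"ty":4.6}
    - {"tx":-3.0,"ty":4.0}

```text
$.steps[0]: bad value
```

Request:
arm_command:
  steps:
    - {"roll":1.3}
    - {"roll":1.3}
    - {"roll":1.3}
    - {"roll":1.3}
    - {"roll":1.3}
    - {"roll":1.3}
    - {"roll":1.3}
    - {"roll":0.6}

```text
$.steps[0]: bad value
```

```bash
cat >> h.py <<'E'
YAW=-0.1745; CL=np.array([.463,.161])
ex=np.array([np.cos(YAW),np.sin(YAW)]);ey=np.array([-np.sin(YAW),np.cos(YAW)])
def rep():
    s=read_state(); M=R.from_quat(s['ee_rot']).as_matrix(); p=np.array(s['ee_pos'])
    d=p[:2]-CL
    print('t',round(s['clock'],2),'p',p.round(4),'own xy rel clamp0 mm',(1e3*np.array([d@ex,d@ey])).round(1),'toolx deg',np.degrees(np.arctan2(M[1,0],M[0,0])).round(2),'zaxis',M[:,2].round(3),'F own',np.round([np.dot(s['force'][:2],ex),np.dot(s['force'][:2],ey),s['force'][2]],2),'w',round(s['gripper_width'],4))
    return s
E
python3 - <<'E'
from h import *
s=rep(); f=grab_frame('wrist'); save(f,'w0')
for t in ['clamp_centre','crossbar','grip_face','lever_face','pointer','mark']:
    for r in landmark_of(f,t)[:1]:
        w=cam2w(f,r['position'],s); d=w[:2]-CL; print(t,w.round(4),'own',(1e3*d@ex).round(1),(1e3*d@ey).round(1),round(r['confidence'],2))
E
```

```text
t 1.1 p [0.2311 0.5807 0.2313] own xy rel clamp0 mm [-301.2  373.1] toolx deg 68.3 zaxis [-0. -0. -1.] F own [0.42 0.38 0.17] w 0.0851
clamp_centre [0.4628 0.1639 0.0554] own -0.7 2.8 0.69
crossbar [0.4631 0.1362 0.0449] own 4.4 -24.4 0.57
grip_face [0.4794 0.1586 0.0576] own 16.6 0.5 0.59
lever_face [0.4345 0.168  0.0573] own -29.3 1.9 0.69
pointer [0.4212 0.1999 0.0286] own -48.0 31.0 0.57
mark [0.4775 0.1586 0.0589] own 14.7 0.2 0.46
```

View pics/w0.png

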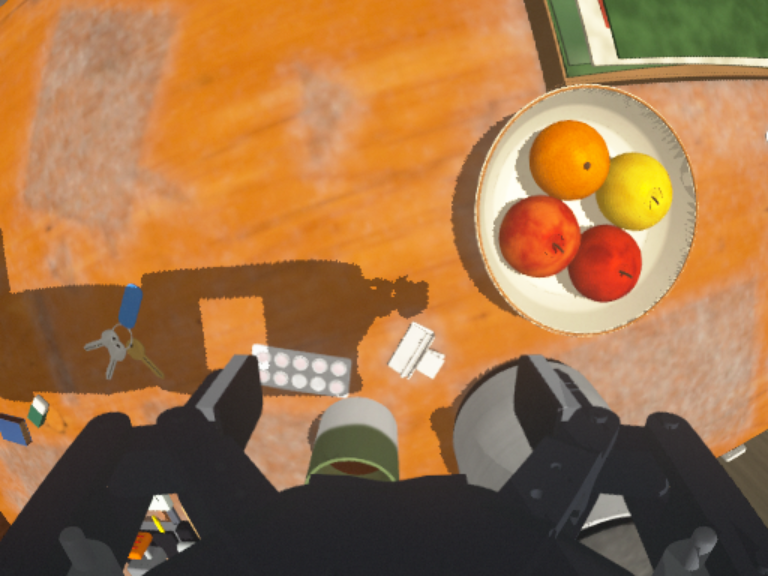

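The wrist picture shows the fruit bowl at (590,200), the mug at (350,430) and the stand at the lower left (150,540). The arm has not moved because the rows need every field.

Request:
arm_command:
  steps:
    - {"tx":-3.8,"ty":4.6,"tz":0,"roll":0,"claw":8.5}
    - {"tx":-3.8,"ty":4.6,"tz":0,"roll":0,"claw":8.5}
    - {"tx":-3.8,"ty":4.6,"tz":0,"roll":0,"claw":8.5}
    - {"tx":-3.8,"ty":4.6,"tz":0,"roll":0,"claw":8.5}
    - {"tx":-3.8,"ty":4.6,"tz":0,"roll":0,"claw":8.5}
    - {"tx":-3.8,"ty":4.6,"tz":0,"roll":0,"claw":8.5}
    - {"tx":-3.8,"ty":4.6,"tz":0,"roll":0,"claw":8.5}
    - {"tx":-3.0,"ty":4.0,"tz":0,"roll":0,"claw":8.5}

```text
clock: 2.45
ee_pos: [0.4647, 0.1645, 0.2322]
ee_rot: [0.825, 0.564, 0.003, -0.0]
force: [1.0, 0.4, -0.0]
gripper_width: 0.0852
```

Request:
arm_command:
  steps:
    - {"tx":0,"ty":0,"tz":0,"claw":8.5,"roll":1.3}
    - {"tx":0,"ty":0,"tz":0,"claw":8.5,"roll":1.3}
    - {"tx":0,"ty":0,"tz":0,"claw":8.5,"roll":1.3}
    - {"tx":0,"ty":0,"tz":0,"claw":8.5,"roll":1.3}
    - {"tx":0,"ty":0,"tz":0,"claw":8.5,"roll":1.3}
    - {"tx":0,"ty":0,"tz":0,"claw":8.5,"roll":1.3}
    - {"tx":0,"ty":0,"tz":0,"claw":8.5,"roll":1.3}
    - {"tx":0,"ty":0,"tz":0,"claw":8.5,"roll":0.6}

```text
clock: 3.45
ee_pos: [0.4675, 0.1601, 0.2333]
ee_rot: [0.995, -0.1, 0.004, -0.003]
force: [0.1, 0.2, -0.2]
gripper_width: 0.0853
```

```bash
cat >look.py <<'E'
from h import *
import sys
s=rep(); f=grab_frame('wrist'); save(f,sys.argv[1])
for t in ['clamp_centre','crossbar','grip_face','lever_face','pointer','mark']:
    for r in landmark_of(f,t)[:1]:
        w=cam2w(f,r['position'],s); d=w[:2]-CL; print(t,w.round(4),'own',(1e3*d@ex).round(1),(1e3*d@ey).round(1),round(r['confidence'],2))
E
python3 look.py w1
```

```text
t 3.45 p [0.4675 0.1601 0.2333] own xy rel clamp0 mm [ 4.6 -0.1] toolx deg -11.53 zaxis [ 0.008  0.005 -1.   ] F own [ 0.05  0.18 -0.22] w 0.0853
clamp_centre [0.4627 0.1587 0.0597] own 0.1 -2.3 0.96
crossbar [0.4616 0.1353 0.0478] own 3.1 -25.5 0.76
grip_face [0.4805 0.158  0.0544] own 17.8 0.1 0.83
lever_face [0.4343 0.164  0.0609] own -28.7 -2.1 0.87
pointer [0.4217 0.202  0.0286] own -47.8 33.2 0.91
mark [0.3947 0.1112 0.0185] own -58.7 -60.9 0.45
```

View pics/w1.png

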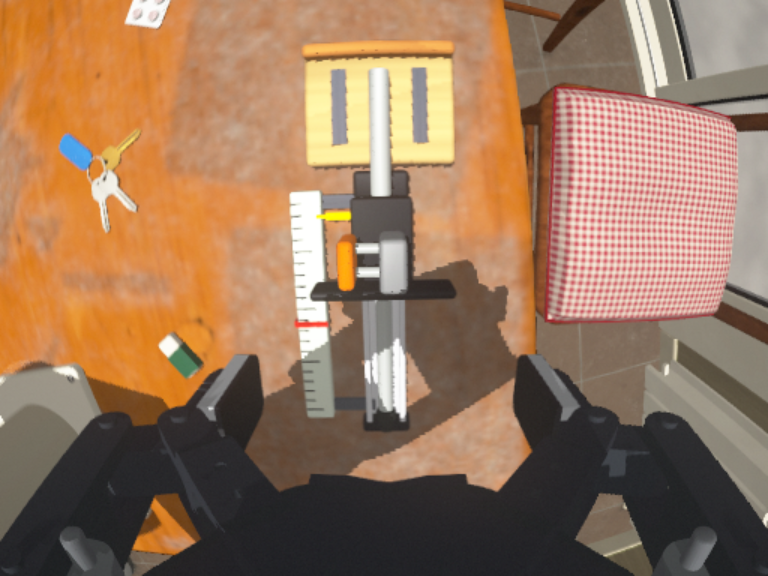

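Request:
arm_command:
  steps:
    - {"tx":-0.4,"ty":0,"tz":4,"claw":8.0,"roll":-0.2}
    - {"tx":0,"ty":0,"tz":5,"claw":8.0,"roll":0}
    - {"tx":0,"ty":0,"tz":4,"claw":8.0,"roll":0}
    - {"tx":0,"ty":0,"tz":0,"claw":8.0,"roll":0}

```text
clock: 4.3
ee_pos: [0.4667, 0.1623, 0.1017]
ee_rot: [0.997, -0.082, 0.006, -0.004]
force: [-0.3, -0.5, 0.1]
gripper_width: 0.0803
```

```bash
python3 look.py w2
```

```text
t 4.3 p [0.4667 0.1623 0.1017] own xy rel clamp0 mm [3.5 1.9] toolx deg -9.38 zaxis [ 0.013  0.006 -1.   ] F own [-0.21 -0.53  0.1 ] w 0.0803
clamp_centre [0.4643 0.1618 0.0594] own 1.1 1.0 0.92
crossbar [0.4617 0.1387 0.0497] own 2.6 -22.2 0.83
grip_face [0.4789 0.1593 0.0573] own 15.9 1.1 0.65
lever_face [0.434  0.1665 0.0595] own -29.5 0.4 0.8
pointer [0.421  0.203  0.0278] own -48.6 34.0 0.88
mark [0.3964 0.11   0.0187] own -56.7 -61.8 0.57
```

View pics/w2.png

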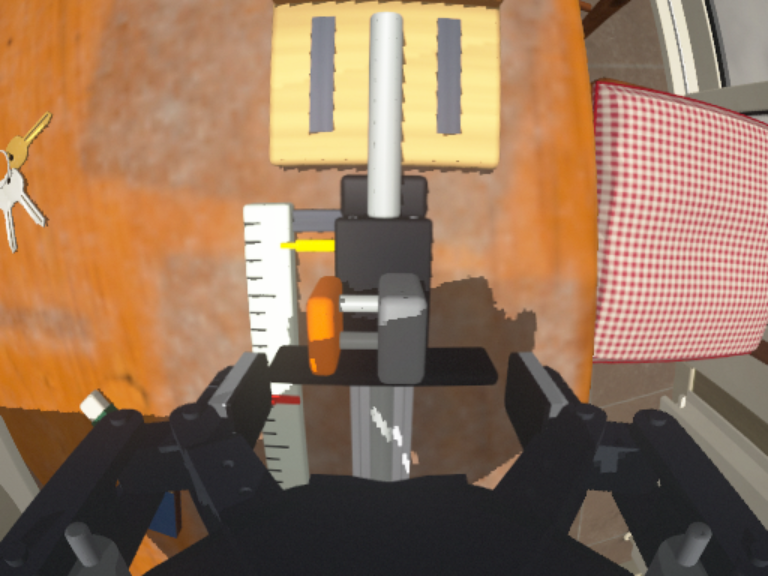

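Request:
arm_command:
  steps:
    - {"tx":-0.4,"ty":0,"tz":3.5,"claw":8.0,"roll":0}
    - {"tx":-0.1,"ty":0,"tz":2.5,"claw":8.0,"roll":0}
    - {"tx":0,"ty":0,"tz":0,"claw":8.0,"roll":0}

```text
clock: 5.03
ee_pos: [0.4689, 0.1656, 0.0477]
ee_rot: [0.997, -0.082, 0.014, -0.007]
force: [-0.7, 0.1, -0.9]
gripper_width: 0.0797
```

```bash
python3 look.py w3; python3 -c "
from h import *
save(grab_frame('scene'),'s3')"
```

```text
t 5.03 p [0.4689 0.1656 0.0477] own xy rel clamp0 mm [5.  5.5] toolx deg -9.42 zaxis [ 0.028  0.011 -1.   ] F own [-0.76 -0.01 -0.92] w 0.0797
clamp_centre [0.4636 0.1612 0.0594] own 0.6 0.3 0.61
crossbar [0.4575 0.1371 0.0442] own -1.3 -24.5 0.94
grip_face [0.4776 0.1581 0.0554] own 14.9 -0.3 0.75
pointer [0.4199 0.2044 0.0317] own -50.0 35.2 0.74
mark [0.4214 0.2022 0.0294] own -48.1 33.3 0.59
```

View pics/w3.png

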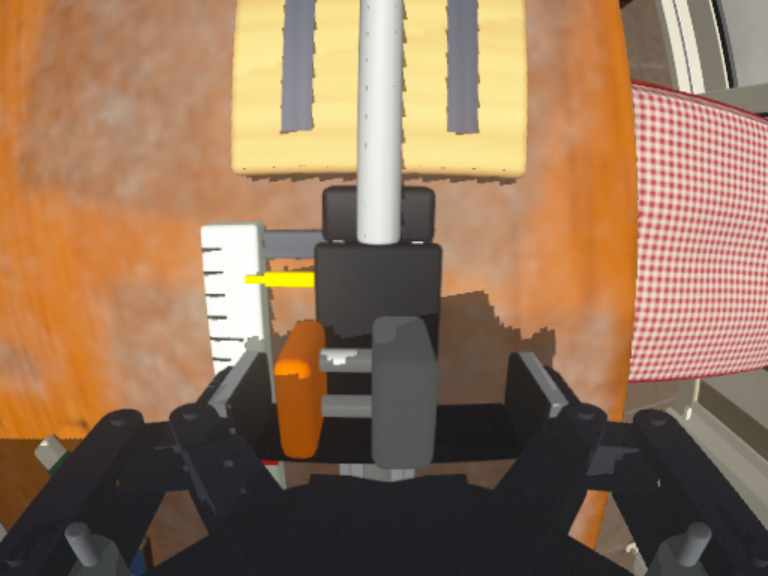

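View pics/s3.png

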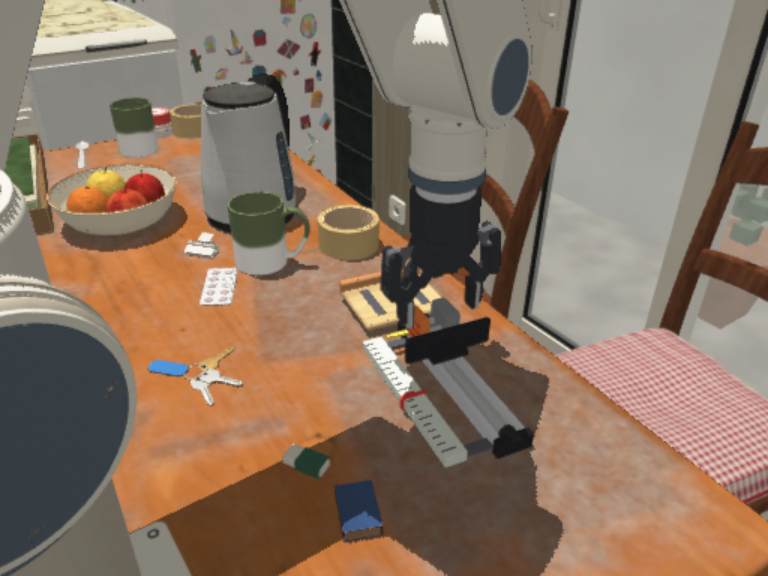

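Request:
arm_command:
  steps:
    - {"tx":-0.5,"ty":0,"tz":0,"claw":8.0,"roll":0}
    - {"tx":0,"ty":0.3,"tz":0.6,"claw":8.0,"roll":0}
    - {"tx":0,"ty":0.3,"tz":0.6,"claw":8.0,"roll":0}

```text
clock: 5.8
ee_pos: [0.4644, 0.1609, 0.0368]
ee_rot: [0.996, -0.082, 0.016, -0.008]
force: [0.2, 0.3, 0.6]
gripper_width: 0.0798
```

```bash
python3 -c "
from h import *
rep()"
```

```text
t 5.8 p [0.4644 0.1609 0.0368] own xy rel clamp0 mm [1.4 0.2] toolx deg -9.4 zaxis [ 0.033  0.013 -0.999] F own [0.11 0.29 0.64] w 0.0798
```

Request:
arm_command:
  steps:
    - {"tx":0,"ty":1.0,"tz":0,"claw":8.0,"roll":0}
    - {"tx":0,"ty":1.5,"tz":0,"claw":8.0,"roll":0}
    - {"tx":0,"ty":1.5,"tz":0,"claw":8.0,"roll":0}
    - {"tx":0,"ty":1.5,"tz":0,"claw":8.0,"roll":0}
    - {"tx":0,"ty":1.5,"tz":0,"claw":8.0,"roll":0}
    - {"tx":0,"ty":1.5,"tz":0,"claw":8.0,"roll":0}
    - {"tx":0,"ty":0.5,"tz":0,"claw":8.0,"roll":0}

```text
clock: 6.68
ee_pos: [0.4485, 0.0698, 0.0352]
ee_rot: [0.996, -0.086, 0.015, -0.01]
force: [-0.8, 6.0, 1.6]
gripper_width: 0.0805
```

```bash
python3 look.py w4; python3 -c "
from h import *
save(grab_frame('scene'),'s4');f=grab_frame('top')
im=f['img'][140:250,210:380]; cv2.imwrite('pics/t4.png',cv2.resize(cv2.cvtColor(im,cv2.COLOR_RGB2BGR),None,fx=4.7,fy=4.7,interpolation=cv2.INTER_CUBIC))"
```

```text
t 6.67 p [0.4485 0.0698 0.0352] own xy rel clamp0 mm [  1.6 -92.3] toolx deg -9.89 zaxis [ 0.032  0.018 -0.999] F own [-1.85  5.78  1.59] w 0.0805
clamp_centre [0.449  0.0783 0.0559] own 0.6 -83.9 0.84
crossbar [0.447  0.0576 0.0482] own 2.2 -104.6 0.84
grip_face [0.4619 0.0739 0.0562] own 14.1 -86.0 0.69
lever_face [0.424  0.0824 0.0573] own -24.8 -84.2 0.75
pointer [0.4076 0.121  0.0265] own -47.6 -49.1 0.87
mark [0.3941 0.108  0.0163] own -58.7 -64.2 0.96
```

View pics/w4.png

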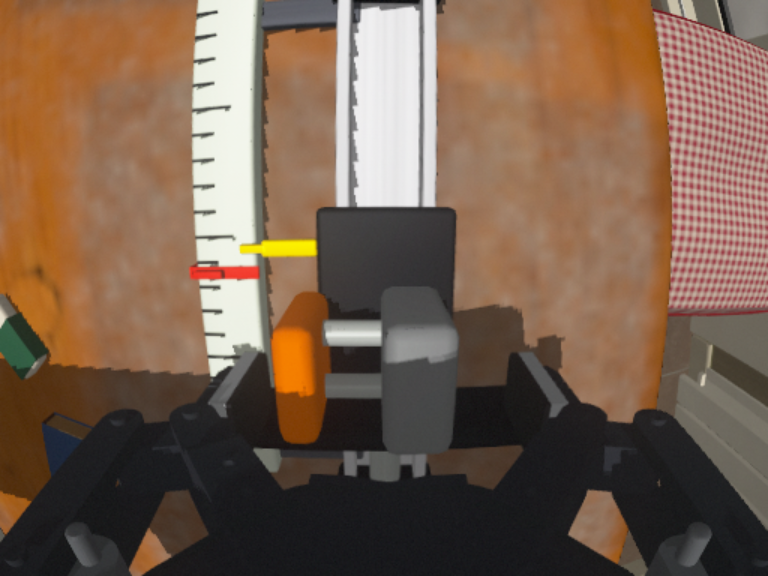

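View pics/s4.png

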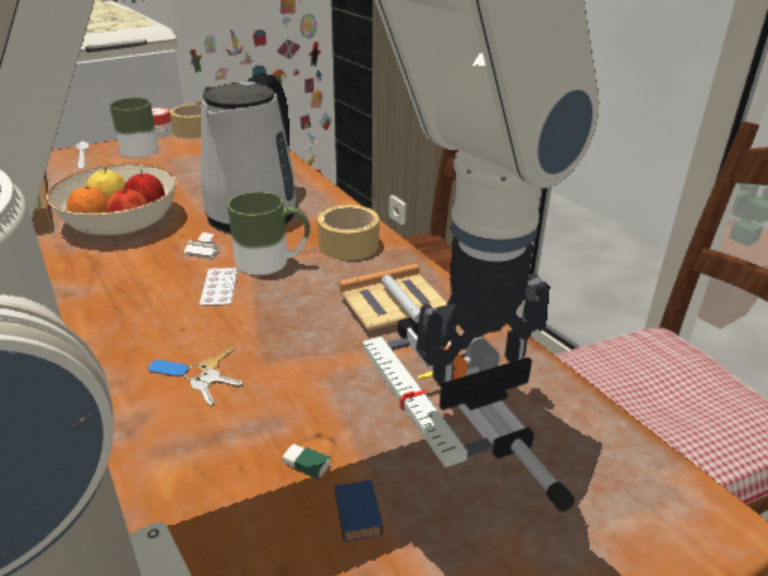

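View pics/t4.png

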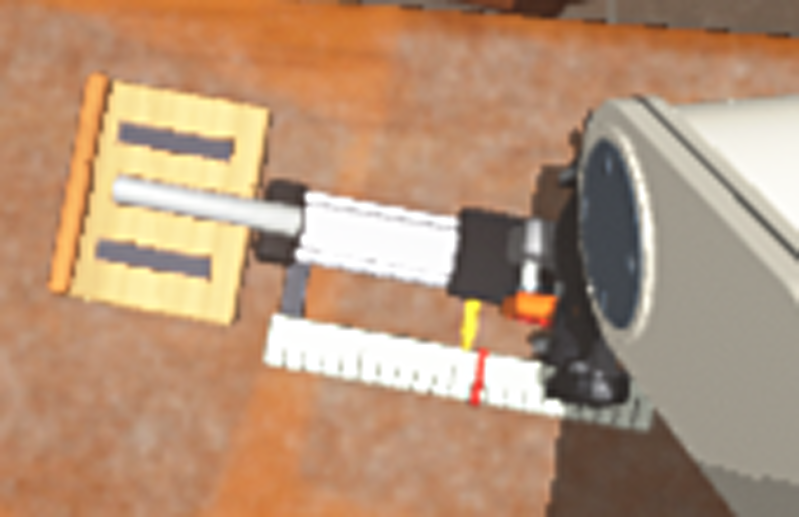

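The leg is partly out. The wrist view shows the yellow tip at (242,249) and the red mark at (225,272). I'll work out what travel remains.

```bash
cat >> h.py <<'E'
def wray(f,s,uv,z):
    fl=f['img'].shape[0]/2/np.tan(np.radians(f['vertical_fov'])/2)
    v=np.array([uv[0]-f['cx'],uv[1]-f['cy']]); r=np.linalg.norm(v); th=r/fl
    d=np.r_[v/r*np.sin(th),np.cos(th)]
    c=cam2w(f,[0,0,0],s); d=cam2w(f,d,s)-c
    return c+d*(z-c[2])/d[2]
def gap(name,topuv=None):
    s=rep(); f=grab_frame('wrist'); save(f,name)
    hsv=cv2.cvtColor(f['img'],cv2.COLOR_RGB2HSV); H,S,V=[hsv[...,i].astype(int) for i in range(3)]
    roi=np.zeros(H.shape,bool); roi[120:240,110:212]=1
    red=roi&((H<4)|(H>174))&(S>190)&(V>120); yel=roi&(H>24)&(H<36)&(S>180)&(V>120)
    out={}
    for n,m,z in(('red',red,.018),('yel',yel,.028)):
        k,l,st,c=cv2.connectedComponentsWithStats(m.astype(np.uint8))
        i=1+np.argmax(st[1:,4]); ys,xs=np.nonzero(l==i)
        P=np.array([wray(f,s,q,z)[:2]-CL for q in zip(xs,ys)]); o=1e3*np.c_[P@ex,P@ey]
        print(n,len(xs),'px',(xs.min(),xs.max(),ys.min(),ys.max()),'own y mid',((o[:,1].min()+o[:,1].max())/2).round(1),'mean',o.mean(0).round(1))
        out[n]=o[:,1].mean()
    print('pointer-mark mm',out['yel']-out['red'])
E
python3 -c "
from h import *
gap('w5')
f=grab_frame('top')
W=lambda x,y,z: ray2plane(f,((x+.5)/4.7+210-.5,(y+.5)/4.7+140-.5),z)
print('top',(W(469,345,.028)-W(479,376,.018))[:2]@ey, (W(471,325,.028)-W(479,376,.018))[:2]@ey)
"
```

```text
t 7.12 p [0.4487 0.0707 0.0351] own xy rel clamp0 mm [  1.6 -91.4] toolx deg -9.75 zaxis [ 0.032  0.017 -0.999] F own [-1.05  3.88  4.25] w 0.0801
red 319 px (np.int64(127), np.int64(172), np.int64(178), np.int64(186)) own y mid -62.2 mean [-61.1 -62.3]
yel 480 px (np.int64(160), np.int64(211), np.int64(160), np.int64(170)) own y mid -51.1 mean [-34.9 -51.2]
pointer-mark mm 11.099701910255732
top 0.009685889008328676 0.010308158339729541
```

Request:
arm_command:
  steps:
    - {"tx":-0.1,"ty":0.6,"tz":0,"claw":8.0,"roll":0}
    - {"tx":0,"ty":0.5,"tz":0,"claw":8.0,"roll":0}

```text
clock: 7.48
ee_pos: [0.4471, 0.0606, 0.0351]
ee_rot: [0.996, -0.085, 0.016, -0.01]
force: [-1.4, 6.8, 4.3]
gripper_width: 0.0798
```

```bash
python3 -c "
from h import *
gap('w6')"; python3 look.py w6b
```

```text
t 7.47 p [0.4471 0.0606 0.0351] own xy rel clamp0 mm [   1.7 -101.6] toolx deg -9.73 zaxis [ 0.035  0.018 -0.999] F own [-2.52  6.49  4.34] w 0.0798
red 241 px (np.int64(125), np.int64(160), np.int64(162), np.int64(169)) own y mid -62.6 mean [-64.9 -62.8]
yel 481 px (np.int64(160), np.int64(210), np.int64(160), np.int64(170)) own y mid -61.3 mean [-35.  -61.4]
pointer-mark mm 1.4449353218186332
t 7.53 p [0.4469 0.0602 0.0351] own xy rel clamp0 mm [   1.6 -102. ] toolx deg -9.73 zaxis [ 0.034  0.018 -0.999] F own [-1.01  3.79  3.16] w 0.0802
clamp_centre [0.4474 0.0707 0.0592] own 0.3 -91.7 0.6
crossbar [0.4465 0.0456 0.0443] own 3.8 -116.5 0.76
grip_face [0.4638 0.0647 0.0559] own 17.5 -94.7 0.78
lever_face [0.4208 0.0723 0.0585] own -26.2 -94.7 0.65
pointer [0.4068 0.114  0.0292] own -47.2 -56.0 0.97
mark [0.3954 0.1094 0.0185] own -57.6 -62.5 0.66
```

View pics/w6.png

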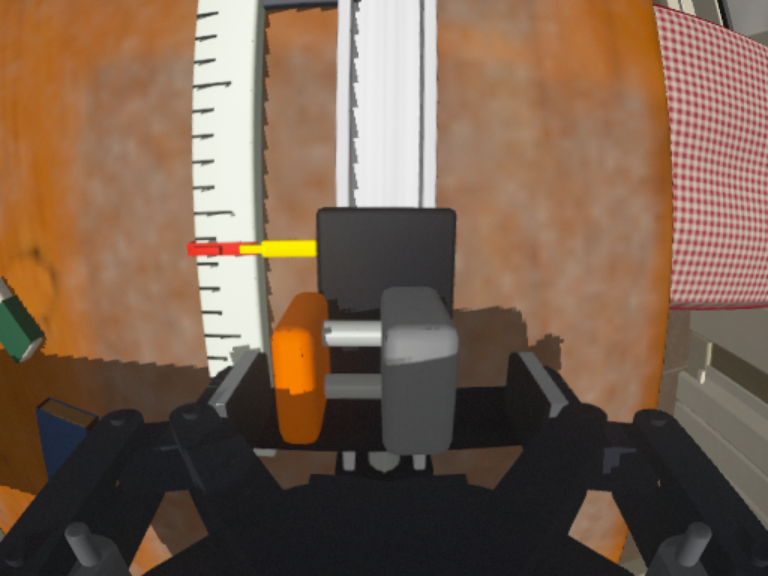

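Request:
arm_command:
  steps:
    - {"tx":-0.1,"ty":0.2,"tz":0,"claw":8.0,"roll":0}
    - {"tx":0,"ty":0.05,"tz":0,"claw":8.0,"roll":0}
    - {"tx":0,"ty":0.05,"tz":0,"claw":8.0,"roll":0}
    - {"tx":0,"ty":0,"tz":0,"claw":8.0,"roll":0}

```text
clock: 8.38
ee_pos: [0.4467, 0.0585, 0.0351]
ee_rot: [0.996, -0.085, 0.018, -0.011]
force: [-0.0, 4.6, 3.7]
gripper_width: 0.0798
```

```bash
python3 -c "
from h import *
gap('w7')
f=grab_frame('top')
im=f['img'][180:230,270:350]; cv2.imwrite('pics/t7.png',cv2.resize(cv2.cvtColor(im,cv2.COLOR_RGB2BGR),None,fx=10,fy=10,interpolation=cv2.INTER_CUBIC))
rep()"
```

```text
t 8.38 p [0.4467 0.0585 0.0351] own xy rel clamp0 mm [   1.7 -103.8] toolx deg -9.73 zaxis [ 0.037  0.018 -0.999] F own [-0.82  4.53  3.75] w 0.0798
red 284 px (np.int64(125), np.int64(170), np.int64(158), np.int64(165)) own y mid -62.4 mean [-62.1 -62.4]
yel 481 px (np.int64(160), np.int64(210), np.int64(160), np.int64(171)) own y mid -63.6 mean [-35.  -63.5]
pointer-mark mm -1.0832086422724245
t 8.47 p [0.4467 0.0585 0.0351] own xy rel clamp0 mm [   1.7 -103.8] toolx deg -9.74 zaxis [ 0.037  0.018 -0.999] F own [-2.05  3.88  3.65] w 0.0802
```

View pics/t7.png

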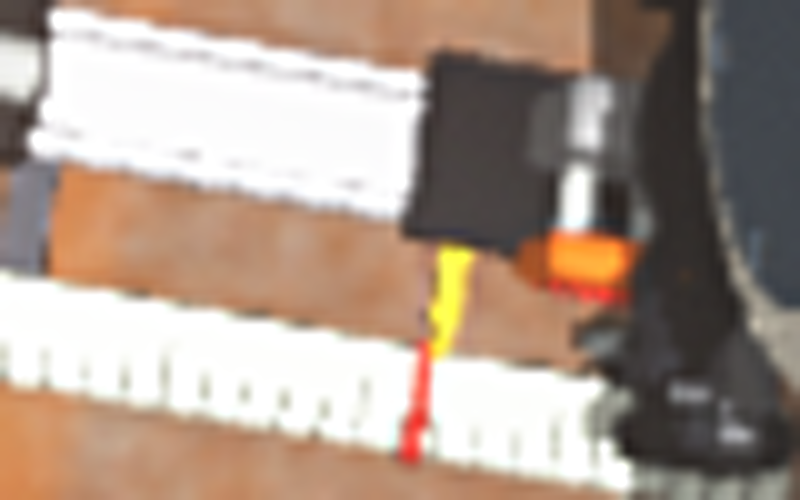

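Request:
arm_command:
  steps:
    - {"tx":0,"ty":0,"tz":0,"claw":6.8,"roll":0}
    - {"tx":0,"ty":0,"tz":0,"claw":6.8,"roll":0}

```text
clock: 8.72
ee_pos: [0.4461, 0.0585, 0.0349]
ee_rot: [0.996, -0.085, 0.017, -0.011]
force: [0.3, 4.8, 3.0]
gripper_width: 0.0681
```

```bash
python3 -c "
from h import *
gap('w8')"
```

```text
t 8.72 p [0.4461 0.0585 0.0349] own xy rel clamp0 mm [   1.1 -103.8] toolx deg -9.72 zaxis [ 0.036  0.018 -0.999] F own [-0.5   4.83  2.96] w 0.0681
red 290 px (np.int64(125), np.int64(171), np.int64(158), np.int64(165)) own y mid -62.5 mean [-62.2 -62.5]
yel 478 px (np.int64(161), np.int64(211), np.int64(160), np.int64(170)) own y mid -63.5 mean [-34.9 -63.6]
pointer-mark mm -1.0511218492623655
```

View pics/w8.png

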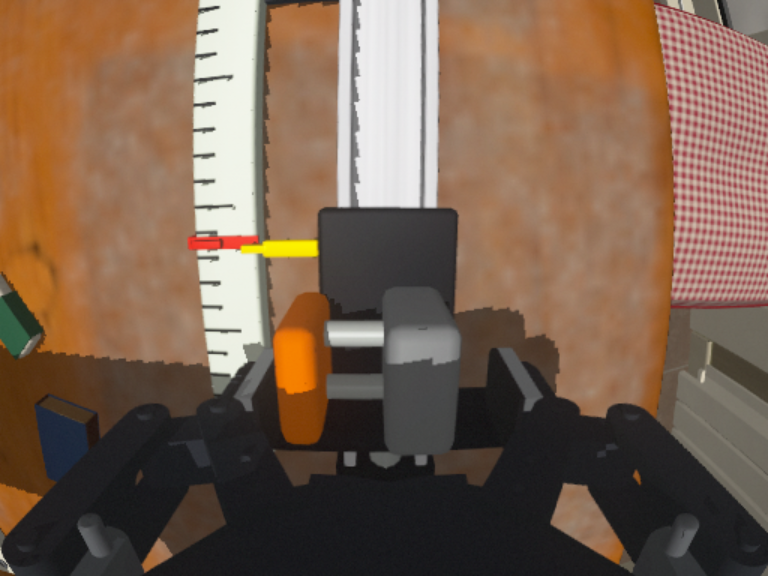

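Fingers stand on either side, still on the bar: yellow tip at (243,249), red at (225,242), about 1 mm past the mark and well within tolerance. Closing now.

Request:
arm_command:
  steps:
    - {"tx":0,"ty":-0.05,"tz":0,"claw":5.5,"roll":0}
    - {"tx":0,"ty":0,"tz":0,"claw":4.5,"roll":0}
    - {"tx":0,"ty":0,"tz":0,"claw":3.5,"roll":0}
    - {"tx":0,"ty":0,"tz":0,"claw":2.0,"roll":0}
    - {"tx":0,"ty":0,"tz":0,"claw":2.0,"roll":0}

```text
clock: 9.4
ee_pos: [0.4472, 0.0592, 0.0357]
ee_rot: [0.996, -0.084, 0.017, -0.011]
force: [3.7, 4.5, 2.1]
gripper_width: 0.0349
```

```bash
python3 -c "
from h import *
gap('w9')"
```

```text
t 9.4 p [0.4472 0.0592 0.0357] own xy rel clamp0 mm [   2.1 -103. ] toolx deg -9.7 zaxis [ 0.035  0.018 -0.999] F own [2.82 5.07 2.1 ] w 0.0349
red 275 px (np.int64(125), np.int64(170), np.int64(159), np.int64(166)) own y mid -62.4 mean [-62.5 -62.3]
yel 448 px (np.int64(159), np.int64(210), np.int64(159), np.int64(170)) own y mid -62.6 mean [-35.  -62.5]
pointer-mark mm -0.19898919651706137
```

View pics/w9.png

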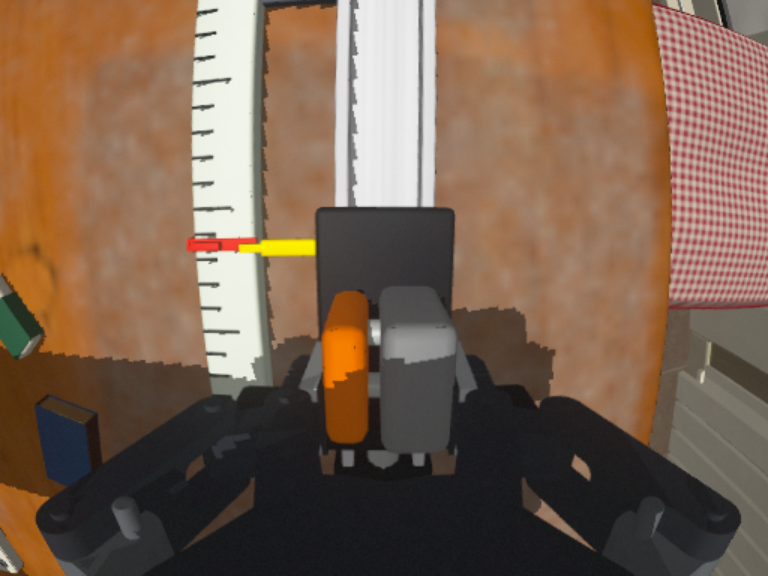

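Request:
arm_command:
  steps:
    - {"tx":0,"ty":0,"tz":0,"claw":0.5,"roll":0}
    - {"tx":0,"ty":0,"tz":0,"claw":0.5,"roll":0}
    - {"tx":0,"ty":0,"tz":0,"claw":0.5,"roll":0}
    - {"tx":0,"ty":0,"tz":0,"claw":0.5,"roll":0}

```text
clock: 9.95
ee_pos: [0.4471, 0.0592, 0.0358]
ee_rot: [0.996, -0.084, 0.015, -0.01]
force: [2.6, 3.7, 5.0]
gripper_width: 0.0348
```

```bash
python3 -c "
from h import *
gap('w10');gap('w11')"
```

```text
t 9.95 p [0.4471 0.0592 0.0358] own xy rel clamp0 mm [   2. -103.] toolx deg -9.69 zaxis [ 0.032  0.018 -0.999] F own [1.89 4.1  5.04] w 0.0348
red 276 px (np.int64(125), np.int64(170), np.int64(159), np.int64(166)) own y mid -62.4 mean [-62.7 -62.4]
yel 458 px (np.int64(160), np.int64(210), np.int64(159), np.int64(170)) own y mid -62.6 mean [-34.8 -62.5]
pointer-mark mm -0.12746598213201565
t 10.0 p [0.4472 0.0592 0.0358] own xy rel clamp0 mm [   2.1 -103. ] toolx deg -9.69 zaxis [ 0.032  0.018 -0.999] F own [2.54 4.44 5.11] w 0.0346
red 277 px (np.int64(125), np.int64(170), np.int64(159), np.int64(166)) own y mid -62.4 mean [-62.7 -62.4]
yel 461 px (np.int64(160), np.int64(210), np.int64(159), np.int64(170)) own y mid -62.6 mean [-34.8 -62.5]
pointer-mark mm -0.1264692806743426
```

Steady, at the mark and pinched. Handing in.

```bash
python3 -c "
from h import *
print(hand_in()); rep()"
```

```text
the job is handed in; nothing more can be done
None
the job is handed in; nothing more can be done
```

I handed the job in with the leg held at the red mark and the lever closed; the hand-in gave no verdict.

**What I did:** With the fingers open either side of grip and lever, I pushed on the crossbar until the pointer reached the mark. I held it there for over 0.3 s with the lever open, then closed the fingers to slide the lever home. I kept pinching and handed in at about 10 s of the 32 s allowed.

**Last checks before hand-in:**
- **Leg:** the wrist camera put the pointer 0.1 mm from the mark, and two readings in a row agreed.
- **Lever:** the finger opening stood steady at 34.7 mm, against a nominal 36 mm for home. The picture also showed the pad moved over against the grip.
- **Forces:** about 4 N on the tool along the slide, the leg's spring being held. The pinch force on each pad can't be read; I relied on the fixed grip force with the fingers commanded to 5 mm.
- **Mug and tape:** I never moved near either one, but I took no measurement of them at the end.

**What disagreed:**
- **Pointer reading:** with the pointer close to the mark, the network put it about 5 mm farther away than my own measurement from the wrist picture. The top picture backed mine, so I went with that.
- **Tool tilt:** the tool drifted to about 2° off vertical on the way down; I left it.

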